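# Hold the glass cell in the light gauge

## Robot

A 6-joint arm with a two-finger parallel gripper is mounted at the origin on a cart in front of the work surface, level with it; the furniture and walls round the work are solid. World frame = base frame: x ahead of the robot, y to its left, z up, the work surface at z = 0. Lengths are in m, angles in degrees, forces in N, time in s.
With the tool pointing down it reaches from about 0.35 to 0.875 m from the base axis. Payload 4.2 kg.
Tool frame: the origin (TCP) lies between the finger pads; the fingertips stand 17 mm ahead of it and the grasp point (between the pads) lies 2 mm behind it; z points along the fingers, y is the direction in which the jaws open and shut (so a half turn about z gives the same grasp; the last joint's range is limited). The gripper opens to 87 mm and grips with 3 to 60 N. Pads are 19 mm wide; open, the fingers measure 117 mm over their backs; the gripper's body (75 mm by 190 mm) begins 51 mm behind the grasp point.
Start: joints at [91.593, 22.042, 0.453, 0, -68.411, -14.817], TCP at [0.143, 0.608, 0.24] pointing down, gripper open.
Joint ranges: [-179.83, 179.83], [-69.29, 118.12], [-61.27, 80.66], [-181.25, 117.63], [-171.15, -9.14], [-177.46, 177.46]. Speed limits (degrees/s): [159.86, 159.86, 180, 180, 180, 180].

## Interface

Orientations are given as a 3x3 rotation matrix whose columns are the frame's x, y, z axes.
In Python, from station import r gives the robot as it stands.
- The arm moves only by the shell command python3 -m creep 'ROWS'. ROWS is JSON, a list of rows, each a list of 7 numbers: the opening, from 0 (shut) to 1 (fully open), then the shift along the tool's x, y, z scaled (see below), then the turn, a rotation vector about the tool's x, y, z scaled (see below). A call has 1 to 5 rows; each row is the pose to reach, as a shift and turn from the pose measured when the call began, along the tool's axes at that moment, turning the shorter way round; what a row does not reach only later rows make up. The controller multiplies each number of a shift by 300 mm and each number of a turn by 180 degrees. A row lasts 1/12 s, in which the tool goes at most 41.7 mm and 7.16 degrees, less where a joint would pass 70% of its speed; a pose out of reach is approached as far as the arm can. A call with a number of a shift or a turn outside -1 to 1 is refused whole. A call with a gripper value outside its range is refused whole. The fingers move at their own pace and stop on an object; the grip force is fixed at half the most. Time passes only in rows, so rows that repeat a pose let the fingers close. It gives the time, the measured TCP pose, the force and the opening at its end, in the units of the state.
- r.sense(): the state, without advancing time (a new reading comes with each control period).
- r.capture(name): name is "scene" or "top" or "wrist"; returns the picture (400x640x3 uint8, blue, green, red); there is no depth.
- r.camera_model(name): a dict with "mtx" (3x3 intrinsics, pixels), "dist" ([k1, k2, p1, p2, k3] as OpenCV has them; the pictures are not rectified), "R" (3x3) and "t" (3): a world point X has camera coordinates R X + t; the wrist camera has in their place "mount" (4x4, takes a point from camera to tool coordinates, whose origin is the TCP and whose axes are the flange's). Camera axes: x right, y down, z forward; pixel columns grow to the right and rows downward; lengths in m; the calibration is good to about 2 mm. A picture is of the moment at which its call begins: read the wrist's pose just before it. camera_model takes no time and is no camera call.
- r.finish_job(): hands the job in, once; it reports no verdict.
Trained networks look in the newest picture that a camera, given by its name, has taken for a name from the list of things; names that differ only in an ending like _2 or _b are one class to them, and where a whole thing is asked for, a point or a joint stands for the part that bears it (a point fixed in the world has none). Each returns a list of dicts, best first, with "score" (0 to 1); they miss things now and then, are a little off and sometimes report something else, mostly with a low value. They report only what shows in the picture. A call takes as long as a camera call.
- r.recognise(camera, target): "rect" ([left, top, right, bottom] as shares, 0 to 1, of the picture: columns of its width, rows of its height, round what is visible of it).
- r.outline_of(camera, target): "pixels" (400x640 bool, what is visible of it) and "rect" ([left, top, right, bottom] as shares, 0 to 1, of the picture: columns of its width, rows of its height, round what is visible of it).
The state is a dict: "time_s": time; "joints": joint angles; "joint_velocities": joint speeds; "effort": joint torques, N m; "tcp_pos": TCP position; "ee_rot": TCP orientation; "wrist_force": force on the tool from outside, world axes, zero at the start; "moment": the same for the moment, N m; "gripper_width": opening from 0.0 (shut) to 1.0 (fully open).
Only numpy, scipy, OpenCV 4.12 (cv2) and the standard library are available. Lean on these libraries where they do the work, as an engineer would, in place of code of your own. Each camera call takes 0.05 s, during which the arm holds its last target.

## Task

A turned wooden vase has been left in the light path of the light gauge: first lift it out and set it upright on the bench, off the gauge, without tipping it over. Then take the taller of the two glass cells out of its wooden rest by its two frosted faces only, fingers never touching the clear faces, and hold it upright and square in the middle of the light path, so that the light goes straight through the clear faces and its centre, not touching the gauge. Leave the shorter cell in its rest; the program finishes while the gripper still holds the tall cell still in the light.

Things in the scene. Friction and masses are not known exactly. Their poses are not given: they have to be found in the camera images.
- gauge: Light gauge, fixed: dark steel base plate 90 (x) x 240 (y) x 12 mm; on each end a grey head 66 x 40 mm, 117 mm high (ribs to 123), centred at y = +-98 mm. A black round nose, 34 mm diameter, stands out of each head towards the other; nose ends 120 mm apart, axis 85 mm above the bench. Origin: centre of the underside, z up; y runs from head to head, along the light.
- light_path (a point): The middle of the light path: the point half-way between the two lenses, 85 mm above the bench, over the middle of the gauge. Axes as the gauge's: the light runs along y.
- vase: Turned brown wooden vase, upright, standing on the gauge's base plate between the noses. 116 mm high, belly up to 60 mm diameter below 82 mm height, neck 24 mm diameter from 82 to 100 mm, lip flaring to 36 mm diameter at the top. 0.1 kg. Origin: centre of its foot, z up along its axis.
- vase_center (a point): On the vase's axis half-way up, 58 mm above its foot.
- tall_cell: The taller glass cell, upright, 24 (x) x 44 (y) x 76 (z) mm, about 0.12 kg, standing in a wooden rest. Narrow outer faces at y = +-22 mm: whitish frosted cheeks 24 mm wide, full height; grip here. The broad faces across x are clear glass, 34 mm wide, set back 1.2 mm between the cheeks; the light is to pass along x. Origin: centre of its underside, z up.
- tall_cell_center (a point): Centre of the taller cell, 38 mm above its underside; axes as the cell's (x through the clear faces, y through the frosted ones, z up).
- tall_cell_clear_front: The taller cell's clear glass face on its -x side, 34 x 64 mm; origin at its middle. Not to be touched by the fingers.
- tall_cell_clear_back: The taller cell's clear glass face on its +x side, 34 x 64 mm; origin at its middle. Not to be touched by the fingers.
- short_cell_center (a point): Centre of the shorter cell, 25 mm above its underside: the same make, 24 x 44 x 50 mm, in a rest of its own like the other. The two may have changed places. To be left alone.
- rest_a: Wooden rest of the taller cell, fixed: block 60 x 80 x 24 mm, its origin the centre of the underside; the cell stands in a pocket 14 mm deep, 1.5 mm clear all round, aligned with the cell. The cell's foot is 10 mm above the bench; its upper 62 mm stand free above the rest.
- rest_b: Wooden rest of the shorter cell, fixed: block 60 x 80 x 24 mm, its origin the centre of the underside; the cell stands in a pocket 14 mm deep, 1.5 mm clear all round, aligned with the cell. The cell's foot is 10 mm above the bench; its upper 36 mm stand free above the rest.

How it is judged (in metres and radians):
On the way, in this order (a step that is already met when the one before it is completed fails the run):
1. the vase stands upright on the bench, off the gauge and let go (height (world z) of vase between -0.007 and 0.007 m and angle between vase's own z axis and vertical below 0.15 rad and linear speed of vase below 0.02 m/s and contact force between vase and gauge below 0.2 N and contact force between vase and the fingers below 0.1 N), for 0.2 s.
2. the tall cell is lifted clear of its rest in the fingers (height (world z) of tall_cell_center above 0.07 m and contact force between tall_cell and the fingers above 0.5 N), for 0.2 s.
At the end, for the whole second after the job is handed in: Tall cell held still, off gauge and vase: centre within 8 mm sideways, 12 mm in height of the light axis, 25 mm of its middle; upright and square within 0.12 rad. Vase upright (0.15 rad) on the bench, off the gauge, let go. Short cell moved under 10 mm (contact force between tall_cell and the fingers above 0.5 N and contact force between each of tall_cell, vase and gauge below 0.2 N and contact force between tall_cell and vase below 0.2 N and x of tall_cell_center in the frame of light_path between -0.008 and 0.008 m and y of tall_cell_center in the frame of light_path between -0.025 and 0.025 m and z of tall_cell_center in the frame of light_path between -0.012 and 0.012 m and angle between tall_cell's own z axis and vertical below 0.12 rad and angle between the x axis of tall_cell and the y axis of gauge, either way round below 0.12 rad and linear speed of tall_cell below 0.02 m/s and height (world z) of vase between -0.007 and 0.007 m and angle between vase's own z axis and vertical below 0.15 rad and contact force between vase and the fingers below 0.1 N and distance of short_cell_center from where it was at the start of the episode below 0.01 m); the arm keeps its last pose, push and grip.
It fails at once if a finger touches a clear face of the tall cell (contact force between the fingers and tall_cell_clear_front above 0.3 N or contact force between the fingers and tall_cell_clear_back above 0.3 N).
It fails at once if the vase is tipped over (angle between vase's own z axis and vertical above 0.7 rad).
It fails at once if the tall cell is knocked against the gauge (contact force between tall_cell and gauge above 2 N).
It fails at once if the short cell is taken out or shifted (distance of short_cell_center from where it was at the start of the episode above 0.015 m).
It also fails if it takes over 56 s, if anything falls off the work surface, if the arm or the gripper's body presses on something with over 40 N, if the wrist force passes 120 N, or if a joint passes its speed limit or range.

## Working session

There is one attempt and no reset: what is moved stays moved. The work goes in short steps, Python scripts to look and compute and a shell command to move; the robot and the scene stay as the last step left them, time stands still between calls to the robot, and variables do not carry over. Pictures are saved under pics/ and viewed, and the job is handed in when it is done.

```bash
ls; mkdir -p pics; python3 - <<'E'
from station import r
import cv2,json
s=r.sense();print(s['time_s'],s['tcp_pos'],s['ee_rot'],s['gripper_width'])
for c in ['scene','top','wrist']:
    cv2.imwrite(f'pics/{c}0.png',r.capture(c))
    print(c,r.camera_model(c))
    for t in ['gauge','vase','tall_cell','rest_a','short_cell_center']:
        print(t,[(round(d['score'],2),[round(v*k) for v,k in zip(d['rect'],[640,400,640,400])]) for d in r.recognise(c,t)][:3])
print(r.sense()['time_s'])
E
```

```text
pics
0.0 [0.14280747 0.60789245 0.23845856] [[ 9.73441069e-01 -2.28937316e-01 -4.37323772e-04]
 [-2.28937726e-01 -9.73438755e-01 -2.12309257e-03]
 [ 6.03472069e-05  2.16682541e-03 -9.99997651e-01]] 0.9973113869919367
scene {'mtx': array([[414.21946661,   0.        , 321.23771183],
       [  0.        , 414.21946661, 204.08569154],
       [  0.        ,   0.        ,   1.        ]]), 'dist': array([0.03338769, 0.        , 0.        , 0.        , 0.        ]), 'R': array([[ 0.4863241 , -0.87377194,  0.00338673],
       [-0.54817965, -0.30811962, -0.77753544],
       [ 0.68043217,  0.37627769, -0.62883   ]]), 't': array([-0.17449302,  0.38664129,  0.53002334])}
gauge [(0.78, [217, 145, 323, 237])]
vase [(0.58, [259, 156, 285, 207])]
tall_cell [(0.68, [416, 215, 448, 255])]
rest_a [(0.79, [385, 284, 440, 317]), (0.68, [403, 239, 455, 267])]
short_cell_center [(0.94, [397, 271, 426, 303])]
top {'mtx': array([[414.10309127,   0.        , 319.26588501],
       [  0.        , 414.10309127, 198.90348335],
       [  0.        ,   0.        ,   1.        ]]), 'dist': array([-0.07138445,  0.    
[... 440 characters left out ...]
_center [(0.87, [403, 220, 427, 239])]
wrist {'mtx': array([[329.02963859,   0.        , 319.88012039],
       [  0.        , 329.02963859, 197.96474401],
       [  0.        ,   0.        ,   1.        ]]), 'dist': array([0.00207221, 0.        , 0.        , 0.        , 0.        ]), 'mount': array([[ 7.61067503e-04, -9.51852877e-01, -3.06554270e-01,
         8.46362329e-02],
       [ 9.99999698e-01,  6.75373121e-04,  3.85613367e-04,
        -1.04500736e-03],
       [-1.60008679e-04, -3.06554471e-01,  9.51853104e-01,
        -1.45913257e-01],
       [ 0.00000000e+00,  0.00000000e+00,  0.00000000e+00,
         1.00000000e+00]])}
gauge []
vase []
tall_cell []
rest_a []
short_cell_center []
0.9
```

```bash
python3 - <<'E'
import cv2,numpy as np
a=cv2.imread('pics/scene0.png')[130:330,190:510]; b=cv2.imread('pics/top0.png')[120:270,160:450]
cv2.imwrite('pics/a.png',cv2.resize(a,None,fx=2.5,fy=2.5,interpolation=cv2.INTER_CUBIC)[:600])
cv2.imwrite('pics/b.png',cv2.resize(b,None,fx=2.7,fy=2.7,interpolation=cv2.INTER_CUBIC))
E
```

```text
(no output)
```

View pics/a.png

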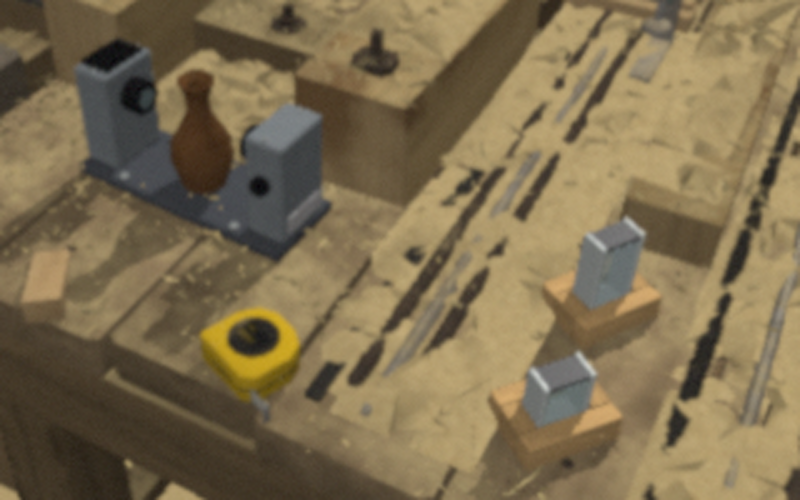

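View pics/b.png

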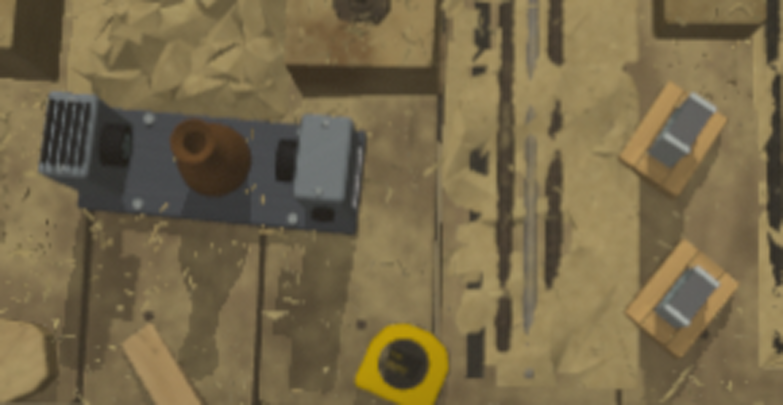

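View pics/scene0.png

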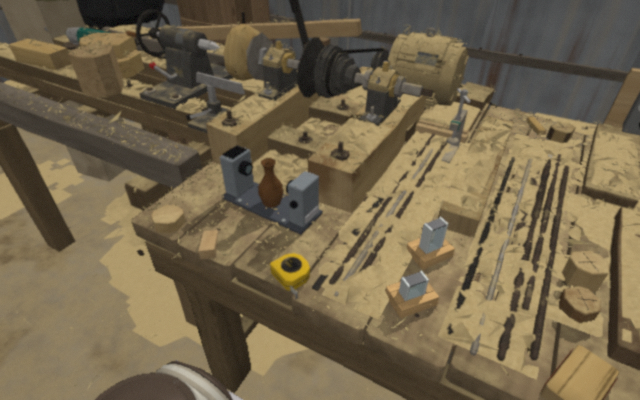

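View pics/top0.png

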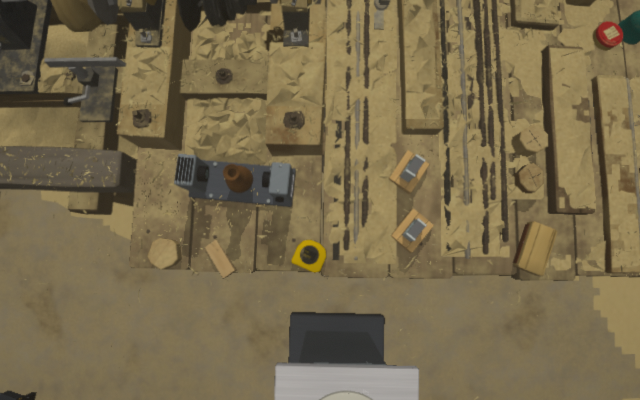

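```bash
cat > h.py <<'E'
import cv2,numpy as np
from station import r
def cam(n):
    m=r.camera_model(n)
    if n=='wrist':
        s=r.sense(); T=np.eye(4);T[:3,:3]=s['ee_rot'];T[:3,3]=s['tcp_pos']
        M=np.linalg.inv(T@m['mount']); R,t=M[:3,:3],M[:3,3]
    else: R,t=np.array(m['R']),np.array(m['t'])
    return R,t,m['mtx'],m['dist']
def back(c,uv,z):
    R,t,K,d=c
    p=cv2.undistortPoints(np.array([[uv]],float),K,d)[0,0]
    ray=R.T@np.array([p[0],p[1],1]);o=-R.T@t
    return o+ray*(z-o[2])/ray[2]
def proj(c,X):
    R,t,K,d=c
    return cv2.projectPoints(np.asarray(X,float).reshape(-1,1,3),cv2.Rodrigues(R)[0],t,K,d)[0][:,0]
def box(pos,yaw,sx,sy,z0,z1):
    c,s=np.cos(yaw),np.sin(yaw)
    P=[]
    for z in (z0,z1):
        for a,b in((-1,-1),(1,-1),(1,1),(-1,1)):
            x,y=a*sx/2,b*sy/2
            P.append([pos[0]+c*x-s*y,pos[1]+s*x+c*y,z])
    return np.array(P)
def local(pos,yaw,x,y): 
    c,s=np.cos(yaw),np.sin(yaw); return np.array([pos[0]+c*x-s*y,pos[1]+s*x+c*y])
def drawbox(img,c,P,col,s,off):
    q=(proj(c,P)-off+.5)*s-.5
    for i in range(4):
        for a,b in((i,(i+1)%4),(i+4,(i+1)%4+4),(i,i+4)):
            cv2.line(img,tuple(int(v*8) for v in q[a]),tuple(int(v*8) for v in q[b]),col,1,cv2.LINE_AA,3)
E
python3 - <<'E'
from h import *
t=cam('top');s=cam('scene')
def B(u,v): return ((u+.5)/2.7-.5+160,(v+.5)/2.7-.5+120)
def A(u,v): return ((u+.5)/2.5-.5+190,(v+.5)/2.5-.5+130)
print('Rhead',back(t,B(324,158),.117),'Lhead',back(t,B(70,132),.121))
print('vase top',back(t,B(192,143),.128), back(s,A(197,80),.128))
for n,p in (('tall rest',[(671,82),(727,120),(675,195),(620,155)]),('short rest',[(687,240),(738,285),(680,356),(627,313)])):
    q=np.array([back(t,B(*x),.024)[:2] for x in p]);print(n,q.round(4).tolist(),q.mean(0))
E
```

```text
Rhead [0.54852744 0.14963211 0.117     ] Lhead [0.56356375 0.34256906 0.121     ]
vase top [0.55572439 0.24737442 0.128     ] [0.55769808 0.24532616 0.128     ]
tall rest [[0.6369, -0.1302], [0.6055, -0.1773], [0.5407, -0.1331], [0.5733, -0.0871]] [ 0.58911717 -0.13193956]
short rest [[0.5033, -0.143], [0.467, -0.1851], [0.4078, -0.137], [0.442, -0.0934]] [ 0.45502599 -0.13961859]
```

```bash
cat > ov.py <<'E'
from h import *
import sys,json
def overlay(tag,G,RT,RS,V):
    outs=[]
    for n,off,s,(x1,y1) in (('scene',(210,140),6.0,(330,240)),('scene',(375,205),8.0,(465,280)),('top',(170,145),6.0,(300,215)),('top',(385,140),8.0,(440,215)),('scene',(375,260),8.0,(450,325)),('top',(385,195),8.0,(440,260))):
        img=cv2.imread(f'pics/{n}0.png')[off[1]:y1,off[0]:x1]
        img=cv2.resize(img,None,fx=s,fy=s,interpolation=cv2.INTER_CUBIC)
        c=cam(n);o=np.array(off)
        g=np.radians(G[2])
        drawbox(img,c,box(G,g,.09,.24,0,.012),(0,255,0),s,o)
        for k in(-1,1): drawbox(img,c,box(local(G,g,0,k*.098),g,.066,.04,.012,.117),(0,255,255),s,o)
        for R,h in((RT,.086),(RS,.06)):
            a=np.radians(R[2])
            drawbox(img,c,box(R,a,.06,.08,0,.024),(0,255,0),s,o)
            drawbox(img,c,box(R,a,.024,.044,.01,h),(0,0,255),s,o)
        for z,rad in((.128,.018),(.012,.015)):
            th=np.linspace(0,6.283,40);X=np.stack([V[0]+rad*np.cos(th),V[1]+rad*np.sin(th),0*th+z],1)
            q=(proj(c,X)-o+.5)*s-.5
            cv2.polylines(img,[q.astype(int)],True,(255,0,255),1)
        outs.append(img)
    for i,im in enumerate(outs): cv2.imwrite(f'pics/{tag}{i}.png',im)
if __name__=='__main__':
    overlay(sys.argv[1],*json.loads(sys.argv[2]))
E
python3 ov.py o '[[0.556,0.2465,-4.45],[0.589,-0.132,56],[0.455,-0.1396,50],[0.5567,0.2464]]'
```

```text
(no output)
```

View pics/o0.png

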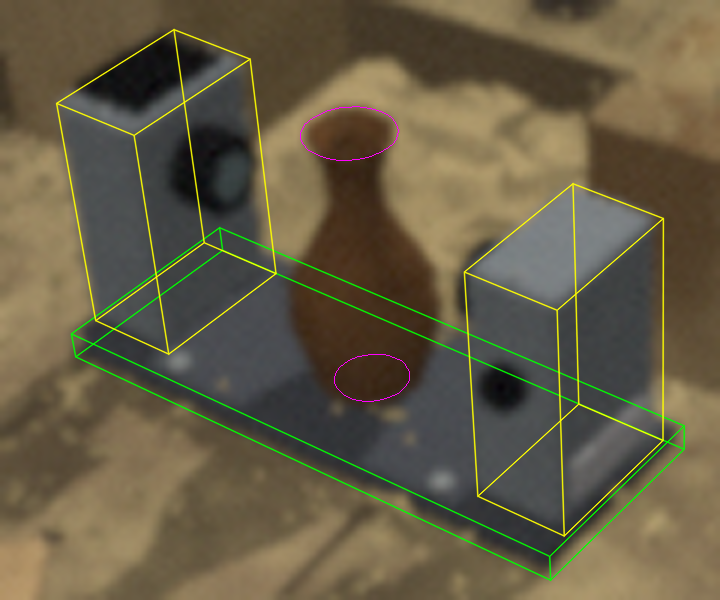

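View pics/o1.png

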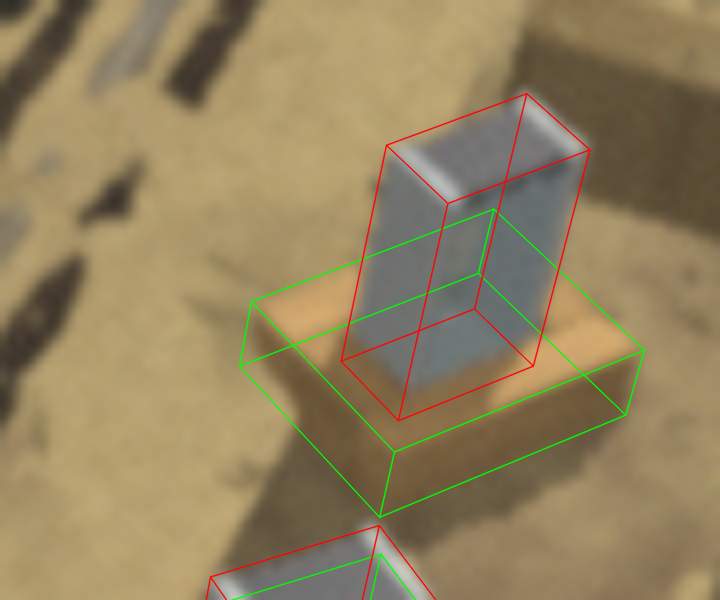

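View pics/o2.png

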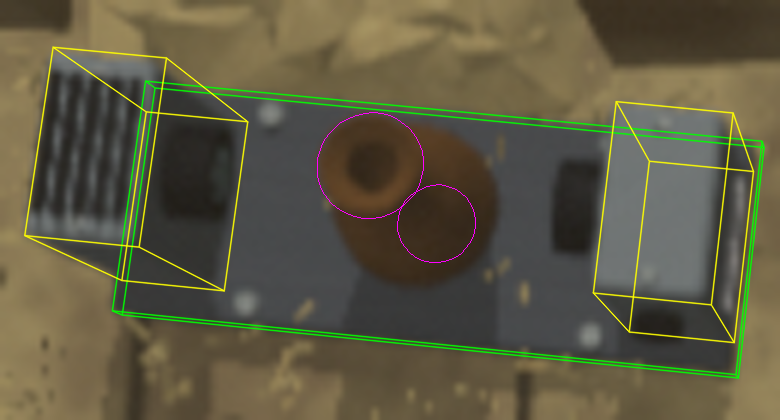

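View pics/o3.png

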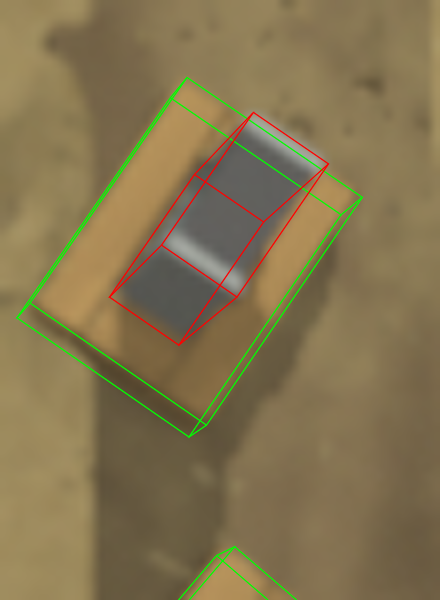

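```bash
cat >> h.py <<'E'
from scipy.spatial.transform import Rotation as Ro
def goto(p,yyaw):
    """TCP pos p, tool pointing down, tool y at world yaw yyaw deg -> scaled row"""
    s=r.sense(); R=np.array(s['ee_rot']); a=np.radians(yyaw)
    y=np.array([np.cos(a),np.sin(a),0]);z=np.array([0,0,-1.]);x=np.cross(y,z)
    T=np.stack([x,y,z],1)
    d=R.T@(np.array(p)-s['tcp_pos'])/.3
    w=Ro.from_matrix(R.T@T).as_rotvec()/np.pi
    print('t',round(s['time_s'],2),'tcp',np.round(s['tcp_pos'],4),'row',np.round(d,4).tolist(),np.round(w,4).tolist(),'F',np.round(s['wrist_force'],1),'g',round(s['gripper_width'],3),'yaw',round(np.degrees(np.arctan2(R[1,1],R[0,1])),2),'tilt',np.round(R[2],4))
E
python3 -c "
from h import *
goto([.54,.25,.30],175.5)"
```

```text
t 0.9 tcp [0.1429 0.6084 0.2395] row [1.5618, 0.8602, -0.2015] [0.0, 0.0, 0.4515] F [0.2 0.3 0.3] g 0.997 yaw -103.23 tilt [-0. -0. -1.]
```

```bash
python3 -m creep '[[1,0.1,0.05,-0.2,0,0,0.04],[1,0.9,0.5,-0.2,0,0,0.25],[1,0.9,0.5,-0.2,0,0,0.25],[1,0.9,0.5,-0.2,0,0,0.25],[1,0.9,0.5,-0.2,0,0,0.25]]'; python3 -c "
from h import *
goto([.54,.25,.30],175.5)"
```

```text
time_s: 1.32
tcp_pos: [0.282, 0.4819, 0.29]
ee_rot: [[0.652, -0.759, 0.0], [-0.759, -0.652, 0.001], [-0.0, -0.001, -1.0]]
wrist_force: [0.5, 1.0, 0.1]
gripper_width: 1.002
t 1.32 tcp [0.282  0.4819 0.29  ] row [1.1468, -0.1486, -0.0336] [-0.0001, 0.0002, 0.2509] F [0.5 1.  0.1] g 1.002 yaw -139.33 tilt [-4.e-04 -6.e-04 -1.e+00]
```

```bash
python3 -m creep '[[1,1,-0.13,-0.04,0,0,0.25],[1,1,-0.13,-0.04,0,0,0.25],[1,1,-0.13,-0.04,0,0,0.25],[1,1,-0.13,-0.04,0,0,0.25],[1,1,-0.13,-0.04,0,0,0.25]]'; python3 -c "
from h import *
goto([.556,.29,.30],175.5)"
```

```text
time_s: 1.73
tcp_pos: [0.4369, 0.3424, 0.2985]
ee_rot: [[0.084, -0.996, 0.001], [-0.996, -0.084, 0.001], [-0.001, -0.001, -1.0]]
wrist_force: [1.0, 1.7, -0.6]
gripper_width: 0.998
t 1.73 tcp [0.4369 0.3424 0.2985] row [0.2073, -0.3808, -0.0049] [-0.0002, 0.0004, 0.0518] F [ 1.   1.7 -0.6] g 0.998 yaw -175.18 tilt [-1.2e-03 -7.0e-04 -1.0e+00]
```

```bash
python3 -m creep '[[1,0.25,-0.38,0,0,0,0.0518],[1,0.25,-0.38,0,0,0,0.0518],[1,0.25,-0.38,0,0,0,0.0518],[1,0.25,-0.38,0,0,0,0.0518],[1,0.25,-0.38,0,0,0,0.0518]]'; python3 - <<'E'
from h import *
goto([.556,.2465,.30],175.5)
c=cam('wrist'); im=r.capture('wrist'); cv2.imwrite('pics/w1.png',im)
np.savez('w1.npz',R=c[0],t=c[1])
goto([.556,.2465,.30],175.5)
for t in ['vase','gauge']:
    for d in r.outline_of('wrist',t)[:2]:
        print(t,d['score'],[round(v*k) for v,k in zip(d['rect'],[640,400,640,400])])
E
```

```text
time_s: 2.15
tcp_pos: [0.5593, 0.2751, 0.2974]
ee_rot: [[-0.083, -0.997, -0.0], [-0.997, 0.083, 0.0], [-0.0, 0.0, -1.0]]
wrist_force: [0.2, 1.1, 0.4]
gripper_width: 0.999
t 2.15 tcp [0.5593 0.2751 0.2974] row [0.0961, 0.003, -0.0087] [0.0, 0.0, -0.0015] F [0.2 1.1 0.4] g 0.999 yaw 175.23 tilt [-1.e-04  1.e-04 -1.e+00]
t 2.2 tcp [0.5577 0.2762 0.2976] row [0.099, -0.0023, -0.0079] [0.0002, 0.0001, -0.0009] F [-0.2 -0.1  0.6] g 1.0 yaw 175.33 tilt [-5.e-04  6.e-04 -1.e+00]
vase 0.95 [293, 116, 347, 172]
gauge 0.7 [280, 24, 363, 258]
```

View pics/w1.png

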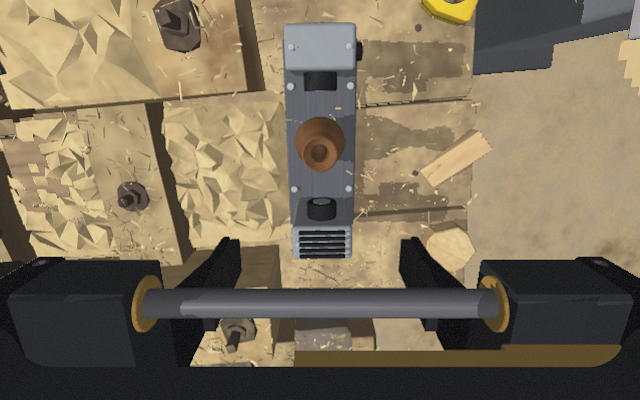

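```bash
python3 - <<'E'
from h import *
goto([.556,.2465,.30],175.5)
c=cam('wrist'); im=r.capture('wrist'); cv2.imwrite('pics/w2.png',im)
np.savez('w2.npz',R=c[0],t=c[1])
goto([.556,.2465,.30],175.5)
cr=im[10:275,260:390]
o=cv2.resize(cr,None,fx=2.2,fy=2.2,interpolation=cv2.INTER_CUBIC)
G=[.556,.2465,-4.45]
o2=o.copy();g=np.radians(G[2])
drawbox(o2,c,box(G,g,.09,.24,0,.012),(0,255,0),2.2,np.array([260,10]))
for k in(-1,1): drawbox(o2,c,box(local(G,g,0,k*.098),g,.066,.04,.012,.117),(0,255,255),2.2,np.array([260,10]))
cv2.imwrite('pics/w2c.png',np.hstack([o,o2]))
E
```

```text
t 2.3 tcp [0.5562 0.2775 0.2984] row [0.1031, -0.0073, -0.0055] [-0.0, 0.0004, 0.0001] F [0.9 0.9 0.1] g 1.0 yaw 175.52 tilt [-0.0012 -0.     -1.    ]
t 2.35 tcp [0.5559 0.2779 0.2987] row [0.1043, -0.0083, -0.0046] [-0.0001, 0.0005, 0.0004] F [-0.  -0.1 -0. ] g 0.995 yaw 175.57 tilt [-1.4e-03 -3.0e-04 -1.0e+00]
```

View pics/w2c.png

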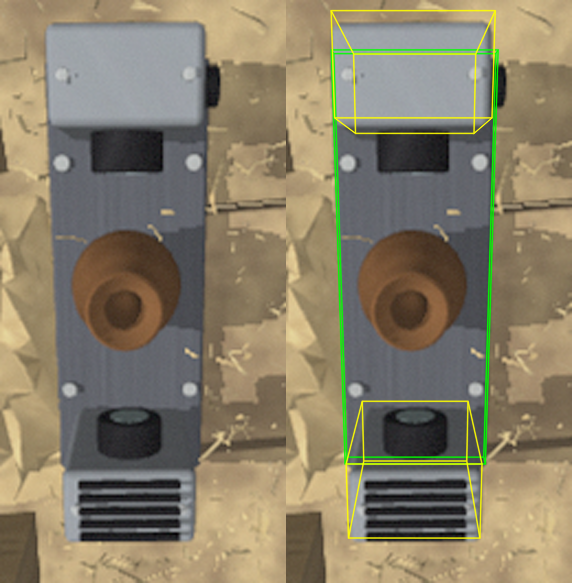

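```bash
python3 - <<'E'
from h import *
f=np.load('w2.npz');m=r.camera_model('wrist');c=(f['R'],f['t'],m['mtx'],m['dist'])
P=lambda u,v:((u+.5)/2.2-.5+260,(v+.5)/2.2-.5+10)
print(back(c,P(125,307.5),.128), 'belly',back(c,P(126,285),.055))
for u,v in((62,162),(194,162),(70,389),(190,389)): print('bolt',back(c,P(u,v),.014))
for u,v in((47,22),(206,22),(49,125),(205,125)): print('head',back(c,P(u,v),.117))
for u,v in((64,540),(193,540)): print('Lh',back(c,P(u,v),.12))
goto([.557,.247,.19],175.5)
E
```

```text
[0.55693132 0.24649997 0.128     ] belly [0.5571418 0.246705  0.055    ]
bolt [0.58826488 0.1811419  0.014     ]
bolt [0.51440253 0.18687707 0.014     ]
bolt [0.59754737 0.31323649 0.014     ]
bolt [0.5236463 0.3189678 0.014    ]
head [0.57929181 0.13057403 0.117     ]
head [0.51524461 0.13554999 0.117     ]
head [0.58285888 0.16911924 0.117     ]
head [0.51744369 0.17419927 0.117     ]
Lh [0.5968205  0.36144202 0.12      ]
Lh [0.53267431 0.36641205 0.12      ]
t 2.35 tcp [0.5559 0.2779 0.2987] row [0.1029, -0.0114, 0.3621] [-0.0001, 0.0005, 0.0004] F [-0.  -0.1 -0. ] g 0.995 yaw 175.57 tilt [-1.4e-03 -3.0e-04 -1.0e+00]
```

```bash
python3 - <<'E'
from h import *
t=cam('top');s=cam('scene')
def B(u,v): return ((u+.5)/2.7-.5+160,(v+.5)/2.7-.5+120)
def A(u,v): return ((u+.5)/2.5-.5+190,(v+.5)/2.5-.5+130)
b=back(t,B(437,95),0);print(b,back(s,A(405,200),0))
for z in(.05,.08,.1,.15): print(z,back(t,B(437,68),z),back(s,A(405,108),z))
print('heap edge', back(t,B(180,100),0.03),back(s,A(250,50),.05))
E
```

```text
[0.62658951 0.06697271 0.        ] [0.63981934 0.0728664  0.        ]
0.05 [0.63734642 0.06711103 0.05      ] [0.71280257 0.11095778 0.05      ]
0.08 [0.62945018 0.06685101 0.08      ] [0.67294177 0.09331596 0.08      ]
0.1 [0.62418602 0.06667766 0.1       ] [0.6463679  0.08155474 0.1       ]
0.15 [0.61102562 0.06624428 0.15      ] [0.57993322 0.05215171 0.15      ]
heap edge [0.61061044 0.28214907 0.03      ] [0.72946676 0.30305742 0.05      ]
```

```bash
python3 -m creep '[[1,0.103,-0.011,0.1,0,0,0.0004],[1,0.103,-0.011,0.2,0,0,0.0004],[1,0.103,-0.011,0.3,0,0,0.0004],[1,0.103,-0.011,0.36,0,0,0.0004],[1,0.103,-0.011,0.36,0,0,0.0004]]';python3 -c "
from h import *
goto([.557,.2467,.115],175.5)"
```

```text
time_s: 2.77
tcp_pos: [0.5534, 0.2466, 0.1865]
ee_rot: [[-0.077, -0.997, -0.007], [-0.997, 0.077, -0.003], [0.003, 0.007, -1.0]]
wrist_force: [-0.8, -0.6, -1.0]
gripper_width: 0.999
t 2.77 tcp [0.5534 0.2466 0.1865] row [-0.0021, -0.0138, 0.2381] [0.0022, -0.0011, 0.0004] F [-0.8 -0.6 -1. ] g 0.999 yaw 175.58 tilt [ 0.0034  0.0071 -1.    ]
```

```bash
python3 -m creep '[[1,0,-0.012,0,0,0,0],[1,0,-0.012,0.06,0,0,0],[1,0,-0.012,0.12,0,0,0],[1,0,-0.012,0.15,0,0,0],[1,0,-0.012,0.15,0,0,0]]';python3 - <<'E'
from h import *
goto([.557,.2467,.115],175.5)
cv2.imwrite('pics/w3.png',r.capture('wrist'));cv2.imwrite('pics/s3.png',r.capture('scene'))
E
```

```text
time_s: 3.18
tcp_pos: [0.5559, 0.2464, 0.1408]
ee_rot: [[-0.076, -0.997, -0.009], [-0.997, 0.076, -0.004], [0.005, 0.009, -1.0]]
wrist_force: [-0.1, -0.4, 0.6]
gripper_width: 0.999
t 3.18 tcp [0.5559 0.2464 0.1408] row [-0.0015, -0.0042, 0.0859] [0.0027, -0.0014, 0.0007] F [-0.1 -0.4  0.6] g 0.999 yaw 175.62 tilt [ 0.0045  0.0086 -1.    ]
```

View pics/w3.png

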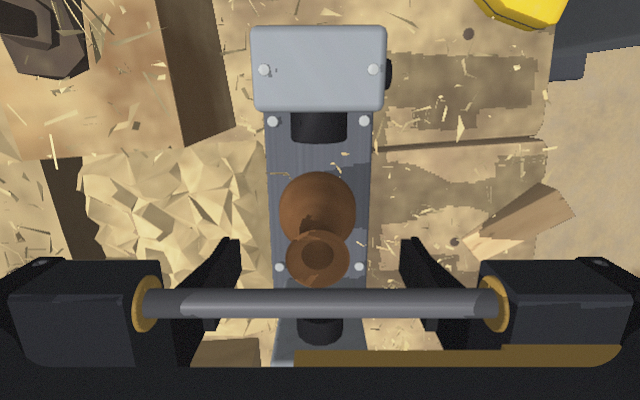

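View pics/s3.png

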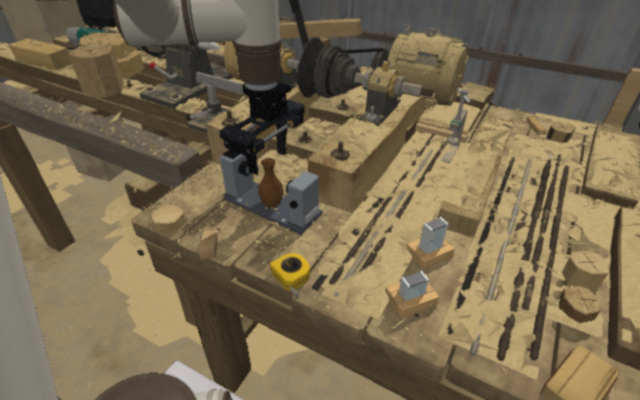

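```bash
python3 -m creep '[[1,0,-0.004,0.05,0.0027,-0.0014,0],[1,0,-0.004,0.086,0.0027,-0.0014,0],[1,0,-0.004,0.086,0.0027,-0.0014,0],[1,0,-0.004,0.086,0.0027,-0.0014,0]]';python3 -c "
from h import *
goto([.557,.2467,.115],175.5)"
```

```text
time_s: 3.62
tcp_pos: [0.5583, 0.2467, 0.1172]
ee_rot: [[-0.076, -0.997, 0.003], [-0.997, 0.076, 0.001], [-0.001, -0.003, -1.0]]
wrist_force: [0.4, -0.3, -0.3]
gripper_width: 0.999
t 3.62 tcp [0.5583 0.2467 0.1172] row [0.0003, 0.0045, 0.0072] [-0.001, 0.0004, 0.0008] F [ 0.4 -0.3 -0.3] g 0.999 yaw 175.65 tilt [-0.0013 -0.003  -1.    ]
```

```bash
python3 -m creep '[[0.5,0,0.003,0.004,0,0,0],[0.5,0,0.003,0.004,0,0,0],[0.5,0,0.003,0.004,0,0,0],[0.45,0,0.003,0.004,0,0,0],[0.45,0,0.003,0.004,0,0,0]]';python3 - <<'E'
from h import *
goto([.557,.2467,.115],175.5)
cv2.imwrite('pics/w4.png',r.capture('wrist'))
E
```

```text
time_s: 4.03
tcp_pos: [0.5576, 0.2468, 0.1163]
ee_rot: [[-0.076, -0.997, 0.004], [-0.997, 0.076, 0.001], [-0.002, -0.003, -1.0]]
wrist_force: [0.3, 0.4, 0.2]
gripper_width: 0.707
t 4.03 tcp [0.5576 0.2468 0.1163] row [0.0006, 0.0019, 0.0043] [-0.0011, 0.0005, 0.0008] F [0.3 0.4 0.2] g 0.707 yaw 175.65 tilt [-0.0016 -0.0034 -1.    ]
```

View pics/w4.png

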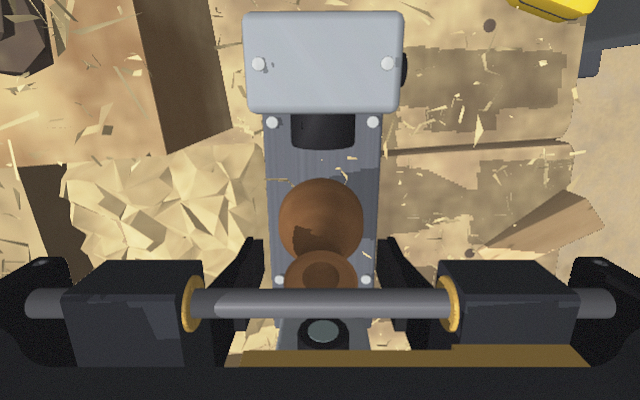

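```bash
python3 -m creep '[[0,0,0,0,0,0,0],[0,0,0,0,0,0,0],[0,0,0,0,0,0,0],[0,0,0,0,0,0,0],[0,0,0,0,0,0,0]]';python3 -c "
from h import *
goto([.557,.2467,.115],175.5)"
```

```text
time_s: 4.5
tcp_pos: [0.5575, 0.2468, 0.1163]
ee_rot: [[-0.076, -0.997, 0.003], [-0.997, 0.076, 0.001], [-0.001, -0.003, -1.0]]
wrist_force: [-0.2, -0.7, 1.2]
gripper_width: 0.351
t 4.5 tcp [0.5575 0.2468 0.1163] row [0.0005, 0.0018, 0.0042] [-0.0011, 0.0005, 0.0008] F [-0.2 -0.7  1.2] g 0.351 yaw 175.65 tilt [-0.0015 -0.0033 -1.    ]
```

```bash
python3 -m creep '[[0,0,0,0,0,0,0],[0,0,0,0,0,0,0],[0,0,0,0,0,0,0]]';python3 - <<'E'
from h import *
goto([.557,.2467,.115],175.5)
cv2.imwrite('pics/w5.png',r.capture('wrist'))
E
```

```text
time_s: 4.75
tcp_pos: [0.5575, 0.2468, 0.1163]
ee_rot: [[-0.076, -0.997, 0.003], [-0.997, 0.076, 0.001], [-0.001, -0.003, -1.0]]
wrist_force: [-0.2, -0.3, 0.1]
gripper_width: 0.35
t 4.75 tcp [0.5575 0.2468 0.1163] row [0.0006, 0.0016, 0.0042] [-0.001, 0.0005, 0.0008] F [-0.2 -0.3  0.1] g 0.35 yaw 175.65 tilt [-0.0014 -0.0032 -1.    ]
```

View pics/w5.png

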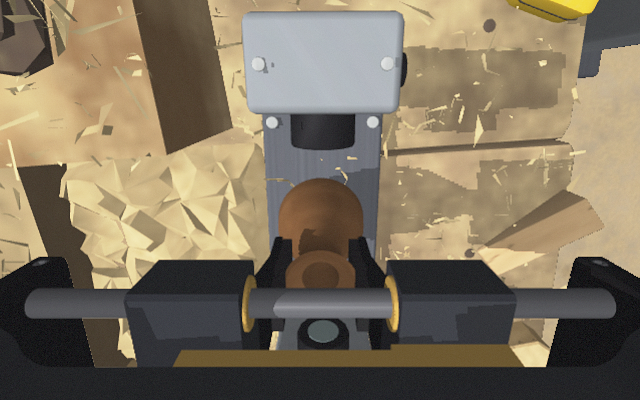

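```bash
python3 -m creep '[[0,0,0,-0.03,0,0,0],[0,0,0,-0.07,0,0,0],[0,0,0,-0.12,0,0,0],[0,0,0,-0.16,0,0,0],[0,0,0,-0.16,0,0,0]]';python3 - <<'E'
from h import *
t=cam('top')
def B(u,v): return ((u+.5)/2.7-.5+160,(v+.5)/2.7-.5+120)
print('strip',[back(t,B(*p),.02)[:2].round(3) for p in((123,338),(150,322),(210,395))],'edge',back(t,(230,270),0),'free',back(t,B(200,280),0))
goto([.455,.245,.16],175.5)
cv2.imwrite('pics/w6.png',r.capture('wrist'))
cv2.imwrite('pics/s6.png',r.capture('scene')[100:300,150:470].repeat(2,0).repeat(2,1))
E
```

```text
time_s: 5.22
tcp_pos: [0.5589, 0.2476, 0.1677]
ee_rot: [[-0.075, -0.997, 0.009], [-0.997, 0.075, 0.004], [-0.005, -0.008, -1.0]]
wrist_force: [0.8, 0.7, -1.1]
gripper_width: 0.351
strip [array([0.411, 0.321]), array([0.425, 0.3  ]), array([0.367, 0.247])] edge [0.35635332 0.26747928 0.        ] free [0.46203498 0.26394028 0.        ]
t 5.22 tcp [0.5589 0.2476 0.1677] row [0.0349, 0.3448, 0.0226] [-0.0026, 0.0016, 0.001] F [ 0.8  0.7 -1.1] g 0.351 yaw 175.68 tilt [-0.0049 -0.0083 -1.    ]
```

View pics/w6.png

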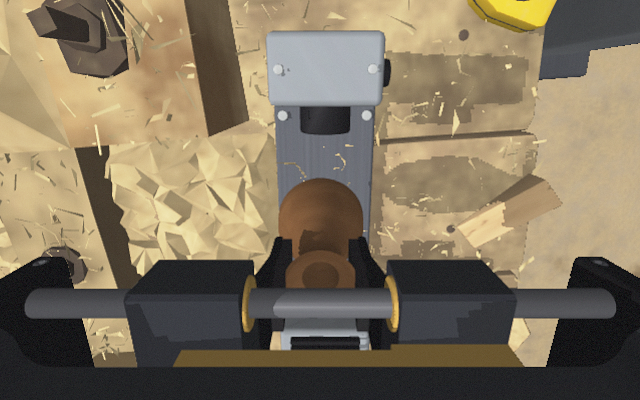

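View pics/s6.png

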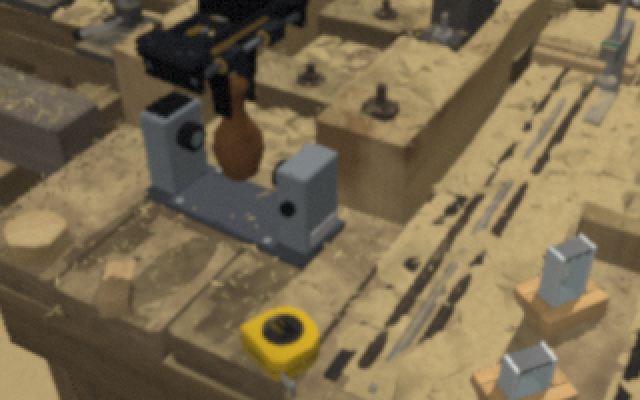

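```bash
python3 -m creep '[[0,0,0.05,0,0,0,0],[0,0.03,0.13,0,0,0.001,0],[0,0.06,0.21,0,-0.001,0.001,0],[0,0.068,0.29,0,-0.002,0.001,0],[0,0.068,0.33,0,-0.002,0.001,0]]';python3 - <<'E'
from h import *
goto([.455,.235,.106],175.5)
E
```

```text
time_s: 5.73
tcp_pos: [0.454, 0.2325, 0.163]
ee_rot: [[-0.077, -0.997, -0.006], [-0.997, 0.077, -0.003], [0.003, 0.006, -1.0]]
wrist_force: [-0.2, -0.1, -1.1]
gripper_width: 0.352
t 5.73 tcp [0.454  0.2325 0.163 ] row [-0.009, -0.0038, 0.19] [0.0019, -0.001, 0.0006] F [-0.2 -0.1 -1.1] g 0.352 yaw 175.6 tilt [ 0.0031  0.006  -1.    ]
```

```bash
python3 -m creep '[[0,0,0,0.03,0,0,0],[0,0,0,0.07,0.001,0,0],[0,0,0,0.11,0.001,0,0],[0,0,0,0.14,0.001,0,0],[0,0,0,0.15,0.001,0,0]]';python3 - <<'E'
from h import *
goto([.455,.233,.106],175.5)
cv2.imwrite('pics/s7.png',r.capture('scene')[100:300,150:470].repeat(2,0).repeat(2,1))
E
```

```text
time_s: 6.15
tcp_pos: [0.4533, 0.2318, 0.1157]
ee_rot: [[-0.077, -0.997, -0.006], [-0.997, 0.077, -0.005], [0.006, 0.006, -1.0]]
wrist_force: [-0.5, -1.0, -0.8]
gripper_width: 0.35
t 6.15 tcp [0.4533 0.2318 0.1157] row [-0.0046, -0.0056, 0.0323] [0.0018, -0.0019, 0.0005] F [-0.5 -1.  -0.8] g 0.35 yaw 175.58 tilt [ 0.0059  0.0055 -1.    ]
```

View pics/s7.png

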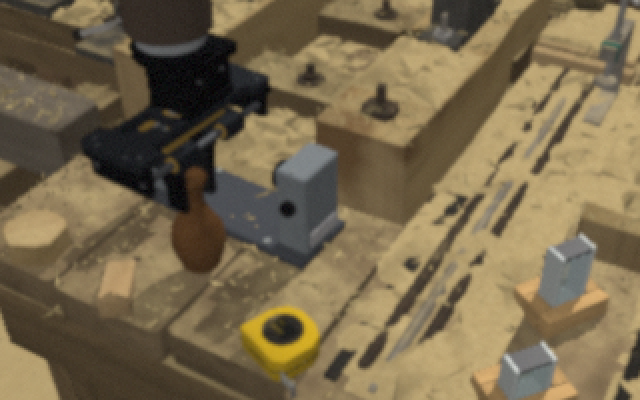

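```bash
python3 -m creep '[[0,0,0,0.012,0.002,-0.002,0],[0,0,0,0.024,0.002,-0.002,0],[0,0,0,0.03,0.002,-0.002,0],[0,0,0,0.034,0.002,-0.002,0],[0,0,0,0.034,0.002,-0.002,0]]';python3 - <<'E'
from h import *
goto([.455,.233,.1045],175.5)
E
```

```text
time_s: 6.62
tcp_pos: [0.4534, 0.2318, 0.1057]
ee_rot: [[-0.077, -0.997, 0.001], [-0.997, 0.077, 0.0], [-0.001, -0.001, -1.0]]
wrist_force: [0.0, 0.3, -0.3]
gripper_width: 0.351
t 6.62 tcp [0.4534 0.2318 0.1057] row [-0.0043, -0.005, 0.0041] [-0.0003, 0.0002, 0.0004] F [ 0.   0.3 -0.3] g 0.351 yaw 175.58 tilt [-6.e-04 -1.e-03 -1.e+00]
```

```bash
python3 -m creep '[[0,0,0,0.004,0,0,0],[0,0,0,0.006,0,0,0],[0,0,0,0.007,0,0,0],[0,0,0,0.007,0,0,0]]';python3 - <<'E'
from h import *
goto([.455,.233,.1045],175.5)
E
```

```text
time_s: 6.95
tcp_pos: [0.4537, 0.232, 0.1042]
ee_rot: [[-0.077, -0.997, 0.002], [-0.997, 0.077, 0.001], [-0.001, -0.002, -1.0]]
wrist_force: [-1.3, -1.0, 2.8]
gripper_width: 0.35
t 6.95 tcp [0.4537 0.232  0.1042] row [-0.0035, -0.0039, -0.0008] [-0.0006, 0.0004, 0.0006] F [-1.3 -1.   2.8] g 0.35 yaw 175.6 tilt [-0.0012 -0.0019 -1.    ]
```

```bash
python3 -m creep '[[0.36,0,0,0,0,0,0],[0.4,0,0,0,0,0,0],[0.5,0,0,0,0,0,0],[0.6,0,0,0,0,0,0],[0.7,0,0,0,0,0,0]]'; python3 -m creep '[[0.8,0,0,0,0,0,0],[0.8,0,0,0,0,0,0],[0.8,0,0,0,0,0,0],[0.8,0,0,0,0,0,0]]';python3 - <<'E'
from h import *
goto([.455,.233,.24],175.5)
cv2.imwrite('pics/w8.png',r.capture('wrist'))
E
```

```text
time_s: 7.37
tcp_pos: [0.4537, 0.2321, 0.1042]
ee_rot: [[-0.077, -0.997, 0.002], [-0.997, 0.077, 0.001], [-0.001, -0.002, -1.0]]
wrist_force: [-0.1, -0.7, 0.7]
gripper_width: 0.546
time_s: 7.7
tcp_pos: [0.4537, 0.2321, 0.1042]
ee_rot: [[-0.077, -0.997, 0.002], [-0.997, 0.077, 0.001], [-0.001, -0.002, -1.0]]
wrist_force: [0.9, -0.1, -0.5]
gripper_width: 0.779
t 7.7 tcp [0.4537 0.2321 0.1042] row [-0.004, -0.0048, -0.4527] [-0.0006, 0.0004, 0.0006] F [ 0.9 -0.1 -0.5] g 0.779 yaw 175.6 tilt [-0.0012 -0.0019 -1.    ]
```

View pics/w8.png

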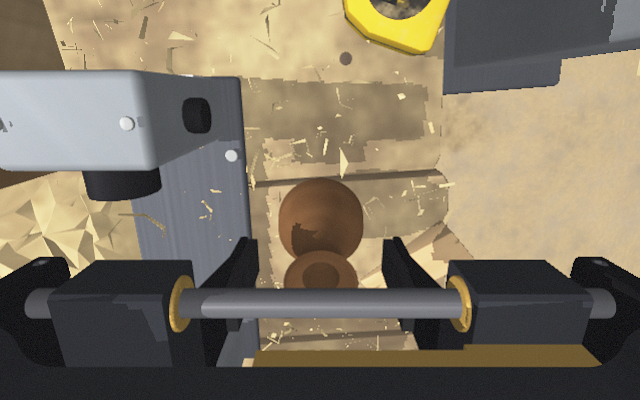

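Vase stands free on the bench, with the jaws clear of it on both sides. Raise straight up.

```bash
python3 -m creep '[[0.9,0,0,-0.05,0,0,0],[1,0,0,-0.15,0,0,0],[1,0,0,-0.28,0,0,0],[1,0,0,-0.4,0,0,0],[1,0,0,-0.45,0,0,0]]';python3 - <<'E'
from h import *
goto([.455,.233,.24],175.5)
cv2.imwrite('pics/s9.png',r.capture('scene')[100:300,150:470].repeat(2,0).repeat(2,1))
cv2.imwrite('pics/w9.png',r.capture('wrist'))
goto([.585,-.13,.25],146.)
E
```

```text
time_s: 8.17
tcp_pos: [0.4554, 0.2331, 0.2446]
ee_rot: [[-0.076, -0.997, 0.009], [-0.997, 0.076, 0.006], [-0.007, -0.009, -1.0]]
wrist_force: [0.3, 0.5, 0.0]
gripper_width: 0.985
t 8.17 tcp [0.4554 0.2331 0.2446] row [0.0004, 0.0014, 0.0155] [-0.0029, 0.0021, 0.0008] F [0.3 0.5 0. ] g 0.985 yaw 175.65 tilt [-0.0066 -0.009  -0.9999]
t 8.27 tcp [0.455  0.2331 0.2431] row [1.1736, -0.5247, -0.0272] [-0.0019, 0.0029, 0.1646] F [-0.7 -0.4 -0.1] g 0.997 yaw 175.62 tilt [-0.0071 -0.008  -0.9999]
```

View pics/s9.png

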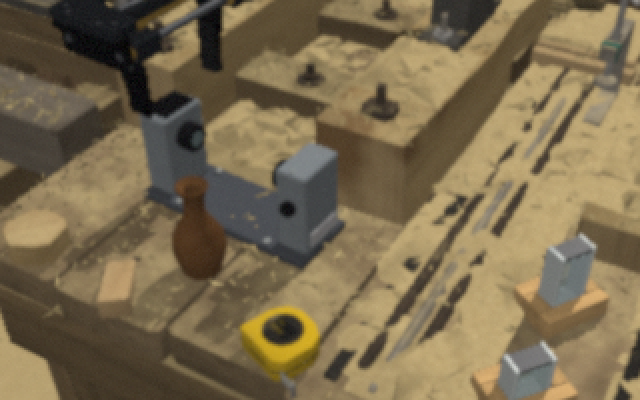

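View pics/w9.png

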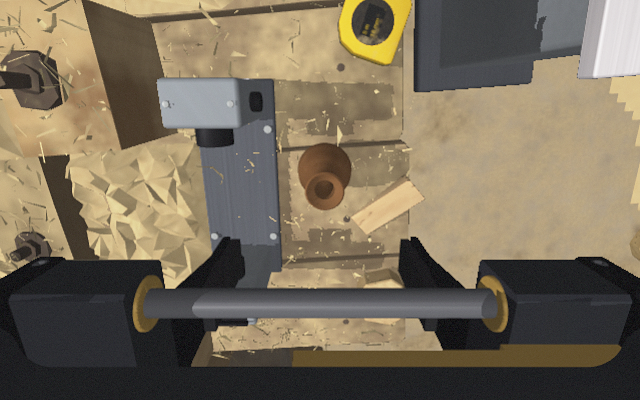

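```bash
python3 -m creep '[[1,0.1,-0.03,-0.02,0,0,0.02],[1,0.95,-0.42,-0.02,-0.002,0.003,0.165],[1,0.95,-0.42,-0.02,-0.002,0.003,0.165],[1,0.95,-0.42,-0.02,-0.002,0.003,0.165],[1,0.95,-0.42,-0.02,-0.002,0.003,0.165]]';python3 - <<'E'
from h import *
goto([.585,-.13,.25],146.)
E
```

```text
time_s: 8.68
tcp_pos: [0.5189, 0.0444, 0.2472]
ee_rot: [[-0.564, -0.826, -0.003], [-0.826, 0.564, -0.001], [0.002, 0.002, -1.0]]
wrist_force: [0.8, 1.2, -0.1]
gripper_width: 0.997
t 8.68 tcp [0.5189 0.0444 0.2472] row [0.3555, -0.5098, -0.0096] [0.0006, -0.0006, -0.002] F [ 0.8  1.2 -0.1] g 0.997 yaw 145.64 tilt [ 0.002   0.0019 -1.    ]
```

```bash
python3 -m creep '[[1,0.36,-0.5,-0.01,0,0,-0.002],[1,0.36,-0.5,-0.01,0,0,-0.002],[1,0.36,-0.5,-0.01,0,0,-0.002],[1,0.36,-0.5,-0.01,0,0,-0.002],[1,0.36,-0.5,-0.01,0,0,-0.002]]';python3 -m creep '[[1,0,0,0,0,0,0],[1,0,0,0,0,0,0]]';python3 - <<'E'
from h import *
c=cam('wrist'); im=r.capture('wrist'); cv2.imwrite('pics/w10.png',im)
np.savez('w10.npz',R=c[0],t=c[1])
goto([.585,-.13,.25],146.)
E
```

```text
time_s: 9.1
tcp_pos: [0.582, -0.1334, 0.248]
ee_rot: [[-0.562, -0.827, -0.006], [-0.827, 0.562, -0.001], [0.004, 0.004, -1.0]]
wrist_force: [-0.0, 1.6, 0.7]
gripper_width: 0.999
time_s: 9.27
tcp_pos: [0.5811, -0.1345, 0.2455]
ee_rot: [[-0.565, -0.825, -0.01], [-0.825, 0.565, -0.0], [0.006, 0.008, -1.0]]
wrist_force: [-0.4, -0.3, -0.3]
gripper_width: 1.0
t 9.32 tcp [ 0.581  -0.1334  0.2461] row [-0.0168, -0.0044, -0.013] [0.0024, -0.0018, -0.0015] F [ 0.3 -0.3  0.3] g 0.999 yaw 145.73 tilt [ 0.0056  0.0074 -1.    ]
```

View pics/w10.png

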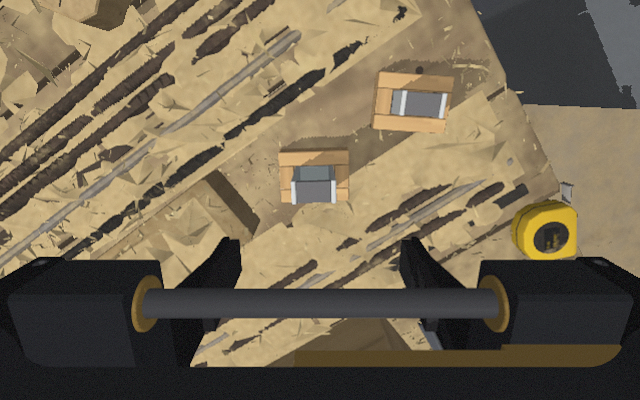

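```bash
python3 - <<'E'
from h import *
f=np.load('w10.npz');m=r.camera_model('wrist');c=(f['R'],f['t'],m['mtx'],m['dist'])
im=cv2.imread('pics/w10.png');o=np.array([270,135]);s=7.
cr=cv2.resize(im[135:215,270:360],None,fx=s,fy=s,interpolation=cv2.INTER_CUBIC)
cv2.imwrite('pics/w10a.png',cr.copy())
R=[.589,-.132,56];a=np.radians(R[2])
drawbox(cr,c,box(R,a,.06,.08,0,.024),(0,255,0),s,o)
drawbox(cr,c,box(R,a,.024,.044,.01,.086),(0,0,255),s,o)
cv2.imwrite('pics/w10b.png',cr)
E
```

```text
(no output)
```

View pics/w10b.png

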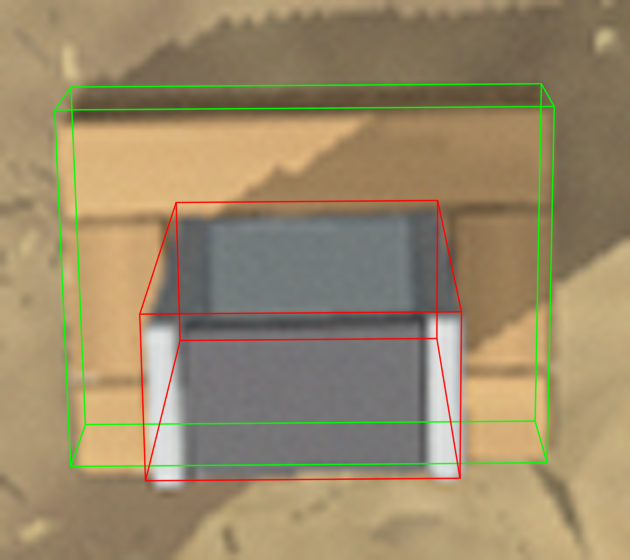

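```bash
python3 -c "
from h import *
goto([.5888,-.1312,.14],146.)"
```

```text
t 9.32 tcp [ 0.581  -0.1334  0.2461] row [-0.0226, -0.0198, 0.3535] [0.0024, -0.0018, -0.0015] F [ 0.3 -0.3  0.3] g 0.999 yaw 145.73 tilt [ 0.0056  0.0074 -1.    ]
```

```bash
python3 -m creep '[[1,-0.023,-0.02,0.06,0.0024,-0.0018,-0.0015],[1,-0.023,-0.02,0.16,0.0024,-0.0018,-0.0015],[1,-0.023,-0.02,0.26,0.0024,-0.0018,-0.0015],[1,-0.023,-0.02,0.32,0.0024,-0.0018,-0.0015],[1,-0.023,-0.02,0.353,0.0024,-0.0018,-0.0015]]';python3 -m creep '[[1,0,0,0,0,0,0],[1,0,0,0,0,0,0]]';python3 - <<'E'
from h import *
c=cam('wrist'); im=r.capture('wrist'); cv2.imwrite('pics/w11.png',im)
np.savez('w11.npz',R=c[0],t=c[1])
goto([.5888,-.1312,.14],146.)
o=np.array([230,130]);s=4.
cr=cv2.resize(im[130:270,230:410],None,fx=s,fy=s,interpolation=cv2.INTER_CUBIC)
R=[.5888,-.1312,56];a=np.radians(R[2])
drawbox(cr,c,box(R,a,.06,.08,0,.024),(0,255,0),s,o)
drawbox(cr,c,box(R,a,.024,.044,.01,.086),(0,0,255),s,o)
cv2.imwrite('pics/w11b.png',cr)
E
```

```text
time_s: 9.73
tcp_pos: [0.5867, -0.1292, 0.1371]
ee_rot: [[-0.558, -0.83, -0.005], [-0.83, 0.558, 0.001], [0.002, 0.005, -1.0]]
wrist_force: [-0.6, 0.5, -0.6]
gripper_width: 1.004
time_s: 9.9
tcp_pos: [0.5864, -0.128, 0.1369]
ee_rot: [[-0.556, -0.831, -0.007], [-0.831, 0.556, 0.001], [0.003, 0.006, -1.0]]
wrist_force: [0.1, -0.6, -0.8]
gripper_width: 0.999
t 9.95 tcp [ 0.5872 -0.1283  0.1381] row [0.005, -0.0096, -0.0065] [0.0011, -0.0006, 0.0011] F [-0.5 -0.6  0.2] g 1.002 yaw 146.21 tilt [ 0.0019  0.0036 -1.    ]
```

View pics/w11b.png

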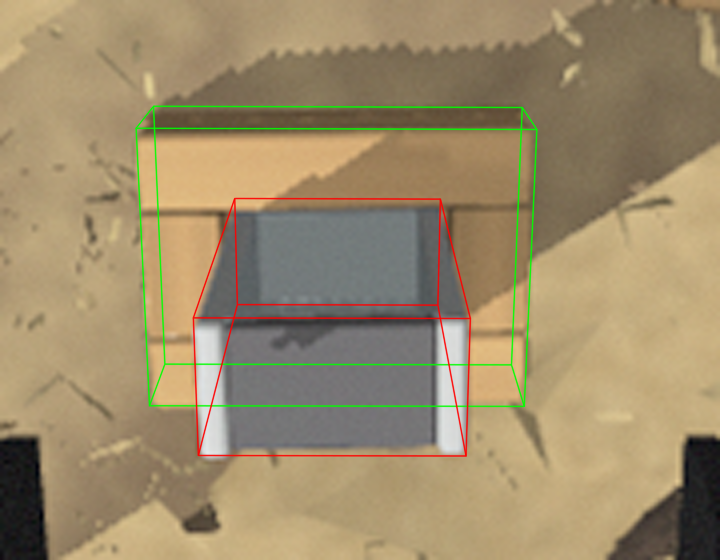

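View pics/w11.png

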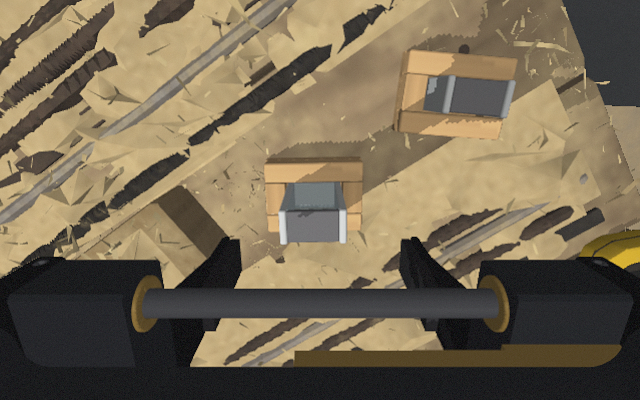

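```bash
python3 -m creep '[[1,0.005,-0.011,0,0.001,-0.0006,0.001],[1,0.005,-0.011,0.04,0.001,-0.0006,0.001],[1,0.005,-0.011,0.1,0.001,-0.0006,0.001],[1,0.005,-0.011,0.15,0.001,-0.0006,0.001],[1,0.005,-0.011,0.18,0.001,-0.0006,0.001]]';python3 -c "
from h import *
goto([.5887,-.1311,.067],146.)"
```

```text
time_s: 10.37
tcp_pos: [0.5891, -0.1315, 0.084]
ee_rot: [[-0.559, -0.829, 0.001], [-0.829, 0.559, 0.0], [-0.001, -0.0, -1.0]]
wrist_force: [-0.6, -1.0, -0.1]
gripper_width: 0.999
t 10.37 tcp [ 0.5891 -0.1315  0.084 ] row [-0.0002, 0.0018, 0.0567] [-0.0001, 0.0002, 0.0] F [-0.6 -1.  -0.1] g 0.999 yaw 146.01 tilt [-6.e-04 -2.e-04 -1.e+00]
```

```bash
python3 -m creep '[[1,0,0.001,0.02,0,0,0],[1,0,0.001,0.04,0,0,0],[1,0,0.001,0.055,0,0,0],[1,0,0.001,0.057,0,0,0],[1,0,0.001,0.057,0,0,0]]';python3 - <<'E'
from h import *
c=cam('wrist'); im=r.capture('wrist'); cv2.imwrite('pics/w12.png',im)
goto([.5887,-.1311,.067],146.)
E
```

```text
time_s: 10.78
tcp_pos: [0.5891, -0.1313, 0.0671]
ee_rot: [[-0.559, -0.829, 0.001], [-0.829, 0.559, 0.0], [-0.001, -0.001, -1.0]]
wrist_force: [0.0, -0.1, -1.2]
gripper_width: 1.002
t 10.83 tcp [ 0.5893 -0.1313  0.0674] row [0.0005, 0.0021, 0.0013] [-0.0004, 0.0003, 0.0001] F [-0.2 -0.2  0.4] g 1.0 yaw 146.02 tilt [-0.001  -0.0011 -1.    ]
```

View pics/w12.png

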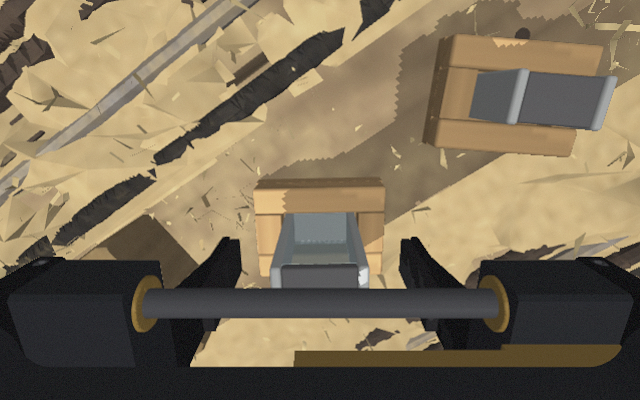

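```bash
python3 - <<'E'
from h import *
m=r.camera_model('wrist');M=np.linalg.inv(m['mount'])
for x in(0.0095,-.0095):
  for y in (-.0435,.0435,-.0585):
    for z in(.017,-.02):
      p=M[:3,:3]@[x,y,z]+M[:3,3];q=cv2.projectPoints(p.reshape(1,1,3),np.zeros(3),np.zeros(3),m['mtx'],m['dist'])[0].ravel();print(x,y,z,q.round(1))
im=cv2.imread('pics/w12.png')[200:340,180:460];cv2.imwrite('pics/w12c.png',cv2.resize(im,None,fx=2.8,fy=2.8,interpolation=cv2.INTER_CUBIC))
E
```

```text
0.0095 -0.0435 0.017 [238.2 236.7]
0.0095 -0.0435 -0.02 [218.  272.5]
0.0095 0.0435 0.017 [399.1 236.9]
0.0095 0.0435 -0.02 [418.6 272.6]
0.0095 -0.0585 0.017 [210.5 236.7]
0.0095 -0.0585 -0.02 [183.4 272.5]
-0.0095 -0.0435 0.017 [240.8 267.9]
-0.0095 -0.0435 -0.02 [222.  309.6]
-0.0095 0.0435 0.017 [396.6 268. ]
-0.0095 0.0435 -0.02 [414.7 309.8]
-0.0095 -0.0585 0.017 [213.9 267.9]
-0.0095 -0.0585 -0.02 [188.7 309.6]
```

View pics/w12c.png

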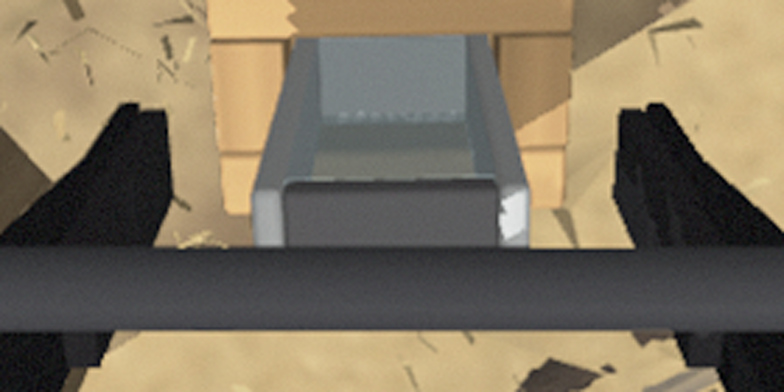

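```bash
python3 -m creep '[[0.8,0.002,0,0,0,0,0],[0.7,0.002,0,0,0,0,0],[0.6,0.002,0,0,0,0,0],[0.56,0.002,0,0,0,0,0],[0.56,0.002,0,0,0,0,0]]';python3 -m creep '[[0.56,0,0,0,0,0,0],[0.56,0,0,0,0,0,0],[0.56,0,0,0,0,0,0]]';python3 - <<'E'
from h import *
c=cam('wrist'); im=r.capture('wrist'); 
goto([.5887,-.1311,.067],146.)
im=im[200:340,180:460];cv2.imwrite('pics/w13c.png',cv2.resize(im,None,fx=2.8,fy=2.8,interpolation=cv2.INTER_CUBIC))
E
```

```text
time_s: 11.25
tcp_pos: [0.589, -0.1318, 0.0675]
ee_rot: [[-0.559, -0.829, 0.002], [-0.829, 0.559, 0.0], [-0.001, -0.001, -1.0]]
wrist_force: [0.4, 0.5, -0.4]
gripper_width: 0.705
time_s: 11.5
tcp_pos: [0.589, -0.1319, 0.0676]
ee_rot: [[-0.559, -0.829, 0.002], [-0.829, 0.559, 0.0], [-0.001, -0.001, -1.0]]
wrist_force: [-1.4, -0.4, 0.7]
gripper_width: 0.577
t 11.55 tcp [ 0.589  -0.1318  0.0675] row [-0.0014, 0.0023, 0.0018] [-0.0004, 0.0004, 0.0001] F [-0.8 -0.1  0.2] g 0.57 yaw 146.02 tilt [-0.0012 -0.0014 -1.    ]
```

View pics/w13c.png

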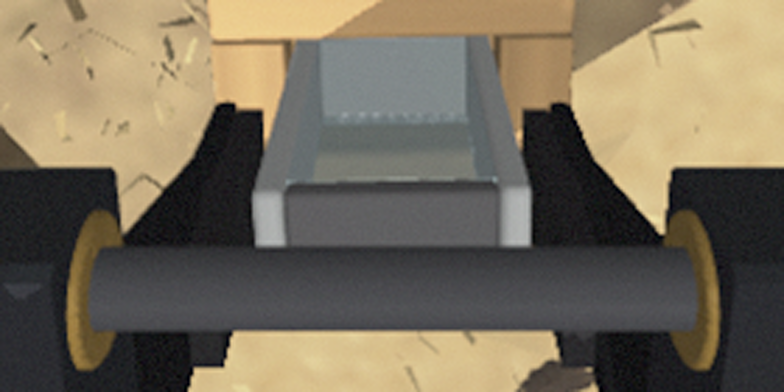

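```bash
python3 -m creep '[[0.4,0,0,0,0,0,0],[0.3,0,0,0,0,0,0],[0.2,0,0,0,0,0,0],[0.1,0,0,0,0,0,0],[0,0,0,0,0,0,0]]';python3 -m creep '[[0,0,0,0,0,0,0],[0,0,0,-0.01,0,0,0],[0,0,0,-0.03,0,0,0],[0,0,0,-0.06,0,0,0]]';python3 - <<'E'
from h import *
c=cam('wrist'); im=r.capture('wrist'); 
goto([.5887,-.1311,.067],146.)
im=im[200:340,180:460];cv2.imwrite('pics/w14c.png',cv2.resize(im,None,fx=2.8,fy=2.8,interpolation=cv2.INTER_CUBIC))
E
```

```text
time_s: 11.97
tcp_pos: [0.589, -0.1319, 0.0675]
ee_rot: [[-0.559, -0.829, 0.002], [-0.829, 0.559, 0.0], [-0.001, -0.001, -1.0]]
wrist_force: [-0.9, -0.0, 0.4]
gripper_width: 0.505
time_s: 12.3
tcp_pos: [0.5883, -0.1318, 0.0852]
ee_rot: [[-0.559, -0.829, -0.0], [-0.829, 0.559, 0.0], [-0.0, 0.001, -1.0]]
wrist_force: [0.6, -0.1, -0.5]
gripper_width: 0.505
t 12.35 tcp [ 0.59  -0.132  0.088] row [0.0002, 0.0057, 0.07] [-0.0013, 0.0007, 0.0003] F [1.6 0.5 1.1] g 0.505 yaw 146.06 tilt [-0.0023 -0.004  -1.    ]
```

View pics/w14c.png

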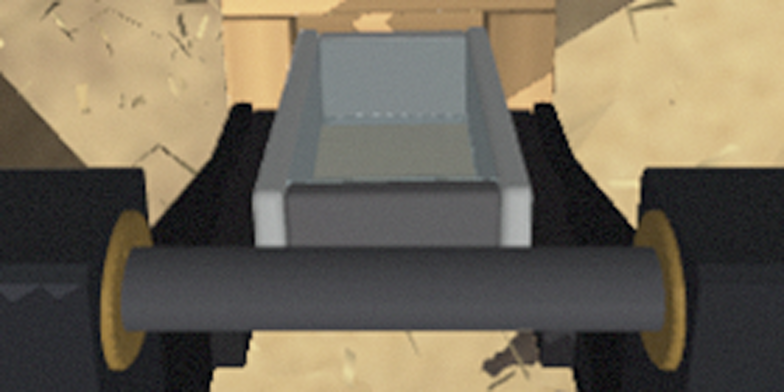

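```bash
python3 -m creep '[[0,0,0,-0.08,0,0,0],[0,0,0,-0.2,0,0,0],[0,0,0,-0.33,0,0,0],[0,0,0,-0.45,0,0,0],[0,0,0,-0.55,0,0,0]]';python3 - <<'E'
from h import *
goto([.556,.249,.25],175.6)
E
```

```text
time_s: 12.77
tcp_pos: [0.5897, -0.1321, 0.2571]
ee_rot: [[-0.558, -0.83, 0.009], [-0.83, 0.558, -0.001], [-0.004, -0.008, -1.0]]
wrist_force: [-0.1, 0.7, -0.7]
gripper_width: 0.501
t 12.77 tcp [ 0.5897 -0.1321  0.2571] row [-0.9912, 0.8024, 0.0216] [-0.0028, 0.0007, -0.1641] F [-0.1  0.7 -0.7] g 0.501 yaw 146.07 tilt [-0.0043 -0.0077 -1.    ]
```

```bash
python3 -m creep '[[0,-0.05,0.04,0,0,0,-0.01],[0,-0.14,0.11,0,-0.002,0,-0.03],[0,-0.24,0.19,0,-0.002,0,-0.06],[0,-0.34,0.28,0,-0.002,0,-0.09],[0,-0.44,0.36,0,-0.002,0,-0.11]]';python3 - <<'E'
from h import *
goto([.556,.249,.25],175.6)
E
```

```text
time_s: 13.18
tcp_pos: [0.573, 0.0392, 0.2577]
ee_rot: [[-0.241, -0.971, 0.004], [-0.971, 0.241, 0.002], [-0.003, -0.003, -1.0]]
wrist_force: [0.6, 0.1, -0.9]
gripper_width: 0.507
t 13.18 tcp [0.573  0.0392 0.2577] row [-0.6651, 0.2234, 0.0272] [-0.0012, 0.001, -0.053] F [ 0.6  0.1 -0.9] g 0.507 yaw 166.07 tilt [-0.0034 -0.0035 -1.    ]
```

```bash
python3 -m creep '[[0,-0.1,0.03,0.01,0,0,-0.02],[0,-0.22,0.07,0.02,0,0,-0.04],[0,-0.34,0.11,0.02,0,0,-0.053],[0,-0.46,0.15,0.02,0,0,-0.053],[0,-0.56,0.19,0.02,0,0,-0.053]]';python3 -m creep '[[0,-0.05,0,0,0,0,0],[0,-0.05,0,0,0,0,0],[0,-0.05,0,0,0,0,0]]';python3 - <<'E'
from h import *
goto([.556,.249,.25],175.6)
E
```

```text
time_s: 13.6
tcp_pos: [0.5577, 0.2183, 0.2528]
ee_rot: [[-0.076, -0.997, 0.005], [-0.997, 0.076, 0.003], [-0.004, -0.005, -1.0]]
wrist_force: [0.1, -0.6, -0.9]
gripper_width: 0.505
time_s: 13.85
tcp_pos: [0.5587, 0.2338, 0.2531]
ee_rot: [[-0.074, -0.997, 0.005], [-0.997, 0.074, 0.003], [-0.004, -0.005, -1.0]]
wrist_force: [-0.0, -0.5, -1.7]
gripper_width: 0.504
t 13.85 tcp [0.5587 0.2338 0.2531] row [-0.0497, 0.0129, 0.0103] [-0.0016, 0.0012, 0.0008] F [-0.  -0.5 -1.7] g 0.504 yaw 175.74 tilt [-0.0036 -0.0051 -1.    ]
```

```bash
python3 -m creep '[[0,-0.05,0.012,0.04,-0.0016,0.0012,0.0005],[0,-0.05,0.012,0.1,-0.0016,0.0012,0.0005],[0,-0.05,0.012,0.16,-0.0016,0.0012,0.0005],[0,-0.05,0.012,0.22,-0.0016,0.0012,0.0005],[0,-0.05,0.012,0.22,-0.0016,0.0012,0.0005]]';python3 - <<'E'
from h import *
goto([.556,.249,.1045],175.6)
cv2.imwrite('pics/w15.png',r.capture('wrist'))
cv2.imwrite('pics/s15.png',r.capture('scene')[100:300,150:470].repeat(2,0).repeat(2,1))
goto([.556,.249,.1045],175.6)
E
```

```text
time_s: 14.27
tcp_pos: [0.5544, 0.2469, 0.1826]
ee_rot: [[-0.078, -0.997, -0.008], [-0.997, 0.078, -0.004], [0.005, 0.008, -1.0]]
wrist_force: [-1.0, -0.3, -2.7]
gripper_width: 0.503
t 14.27 tcp [0.5544 0.2469 0.1826] row [-0.0086, -0.0067, 0.2604] [0.0024, -0.0016, -0.0006] F [-1.  -0.3 -2.7] g 0.503 yaw 175.5 tilt [ 0.005   0.0076 -1.    ]
t 14.37 tcp [0.5567 0.2482 0.1868] row [-0.0028, 0.0024, 0.2744] [0.0003, -0.0005, -0.0001] F [ 0.5 -0.  -0.1] g 0.503 yaw 175.59 tilt [ 1.5e-03  8.0e-04 -1.0e+00]
```

View pics/w15.png

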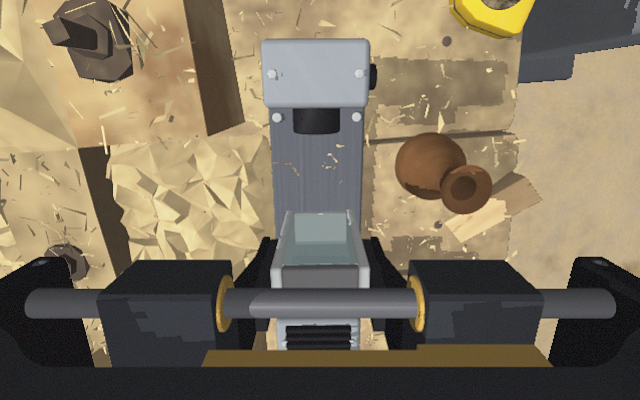

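View pics/s15.png

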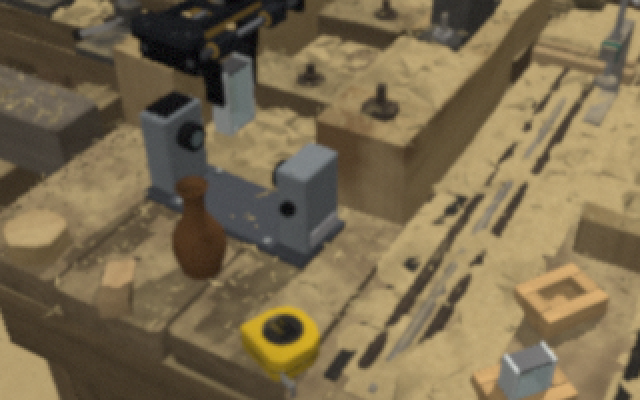

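```bash
python3 -m creep '[[0,-0.002,0.002,0.05,0,0,0],[0,-0.002,0.002,0.11,0,0,0],[0,-0.002,0.002,0.17,0,0,0],[0,-0.002,0.002,0.22,0,0,0],[0,-0.002,0.002,0.25,0,0,0]]';python3 - <<'E'
from h import *
goto([.556,.249,.1045],175.6)
E
```

```text
time_s: 14.78
tcp_pos: [0.5564, 0.2484, 0.1117]
ee_rot: [[-0.078, -0.997, -0.001], [-0.997, 0.078, -0.001], [0.001, 0.0, -1.0]]
wrist_force: [-0.7, -0.1, -1.5]
gripper_width: 0.502
t 14.78 tcp [0.5564 0.2484 0.1117] row [-0.002, 0.0016, 0.0241] [0.0002, -0.0004, -0.0003] F [-0.7 -0.1 -1.5] g 0.502 yaw 175.55 tilt [ 1.4e-03  5.0e-04 -1.0e+00]
```

```bash
python3 -m creep '[[0,-0.002,0.001,0.012,0,0,0],[0,-0.002,0.001,0.02,0,0,0],[0,-0.002,0.001,0.024,0,0,0],[0,-0.002,0.001,0.024,0,0,0],[0,-0.002,0.001,0.024,0,0,0]]';python3 - <<'E'
from h import *
goto([.556,.249,.1045],175.6)
c=cam('wrist');im=r.capture('wrist')
np.savez('w16.npz',R=c[0],t=c[1]);cv2.imwrite('pics/w16.png',im)
s=r.capture('scene');cv2.imwrite('pics/sc16.png',s)
t=r.capture('top');cv2.imwrite('pics/t16.png',t)
goto([.556,.249,.1045],175.6)
cv2.imwrite('pics/s16.png',cv2.resize(s[130:250,200:340],None,fx=5,fy=5,interpolation=cv2.INTER_CUBIC))
cv2.imwrite('pics/t16c.png',cv2.resize(t[130:220,160:320],None,fx=5,fy=5,interpolation=cv2.INTER_CUBIC))
E
```

```text
time_s: 15.2
tcp_pos: [0.5567, 0.2493, 0.1055]
ee_rot: [[-0.078, -0.997, 0.001], [-0.997, 0.078, -0.0], [0.0, -0.001, -1.0]]
wrist_force: [-0.1, 1.3, -1.6]
gripper_width: 0.504
t 15.2 tcp [0.5567 0.2493 0.1055] row [0.0012, 0.0023, 0.0034] [-0.0003, -0.0001, -0.0003] F [-0.1  1.3 -1.6] g 0.504 yaw 175.55 tilt [ 2.e-04 -1.e-03 -1.e+00]
t 15.35 tcp [0.5565 0.2492 0.1052] row [0.0007, 0.0015, 0.0022] [-0.0001, -0.0002, -0.0003] F [ 0.8 -0.2 -1.5] g 0.502 yaw 175.55 tilt [ 6.e-04 -4.e-04 -1.e+00]
```

View pics/w16.png

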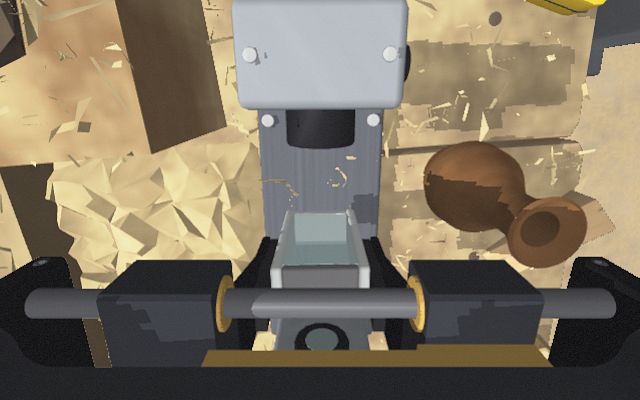

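View pics/s16.png

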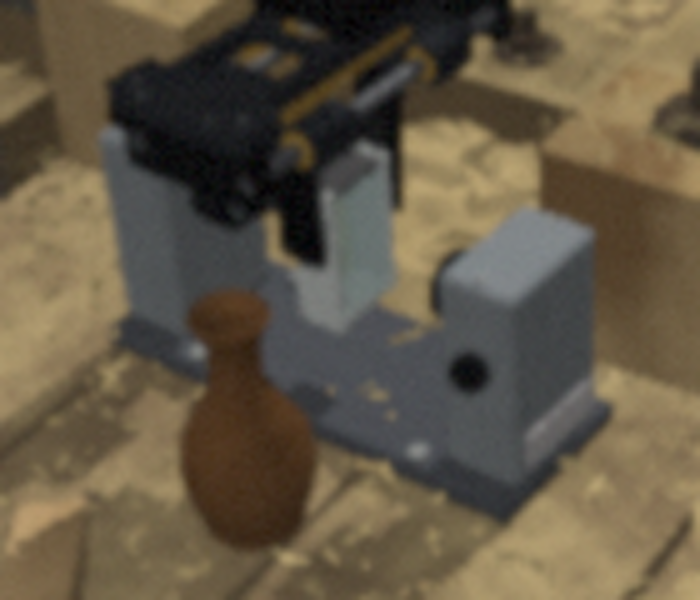

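View pics/t16c.png

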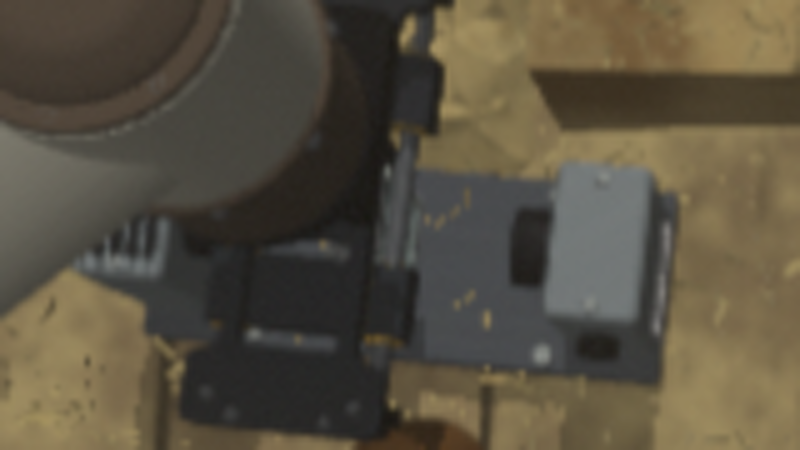

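```bash
python3 -m creep '[[0,0,0,0,0,0,0],[0,0,0,0,0,0,0],[0,0,0,0,0,0,0],[0,0,0,0,0,0,0],[0,0,0,0,0,0,0]]';python3 - <<'E'
from h import *
goto([.556,.249,.1045],175.6)
for t in('short_cell_center',):
    r.capture('scene');print([(round(d['score'],2),[round(v*k) for v,k in zip(d['rect'],[640,400,640,400])]) for d in r.recognise('scene',t)][:1])
print(np.abs(r.sense()['joint_velocities']).max())
r.finish_job()
E
```

```text
time_s: 15.77
tcp_pos: [0.5564, 0.2492, 0.1052]
ee_rot: [[-0.078, -0.997, 0.0], [-0.997, 0.078, -0.001], [0.001, -0.0, -1.0]]
wrist_force: [-0.1, -0.6, -1.5]
gripper_width: 0.505
t 15.77 tcp [0.5564 0.2492 0.1052] row [0.0007, 0.0014, 0.0023] [-0.0001, -0.0002, -0.0003] F [-0.1 -0.6 -1.5] g 0.505 yaw 175.55 tilt [ 7.e-04 -4.e-04 -1.e+00]
[(0.67, [399, 271, 425, 304])]
0.09824666247509246
the job is handed in; nothing more can be done
```

I lifted the vase off the gauge by its lip and set it upright on the bench in front. I then took the tall cell out of its rest by its two frosted faces and held it in the light path. I handed the job in at about 16 s with the gripper still holding the cell; no verdict was reported.

**Cell in the light:** in the last wrist picture the cell's centre (column 320) lines up with both noses (320.5 and 321.5). Its centre works out at about 86 mm above the bench, level and square with the gauge to well under 1°. The wrist reads 1.5 N, close to the cell's own weight, and the arm is still.

**Vase and short cell:** the vase stands upright and let go, and its belly is about 27 mm from the gauge plate. The short cell shows in the same place in the scene picture, to within 2 pixels.

**Disagreement:** the top and wrist cameras differed by about 3 mm on where the gauge lies along the light. I used a value in between, well inside the 25 mm allowed there. No check failed.

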